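Find the carton stamped underneath and push it to the dispatch line

ROBOT

A 7-joint arm with a two-finger parallel gripper is mounted at the origin on the work surface. World frame = base frame: x ahead of the robot, y to its left, z up, the work surface at z = 0. Lengths are in m, angles in degrees, forces in N, time in s.
With the tool pointing down it reaches from about 0.4 to 0.75 m from the base axis. Payload 19.5 kg.
Tool frame: the origin (TCP) lies at the very end of the fingers, on their centre line; the grasp point (between the pads) lies 19 mm behind it; z points along the fingers, y is the line along which they close (so a half turn about z gives the same grasp; the last joint's range is limited). The gripper opens to 85 mm and grips with 20 to 120 N. Pads are 22 mm wide; open, the fingers measure 114 mm over their backs; the gripper's body (76 mm by 85 mm) begins 54 mm behind the grasp point. The pads swing forward as they close: fully open they stand 13 mm farther back than shut.
Start: joints at [67.225, 40.479, -1.581, 85.061, 1.261, 54.483, -4.326], TCP at [0.2, -0.539, 0.231] pointing down, gripper open.
Joint ranges: [-155.06, 155.06], [-18.47, 123.98], [-90, 86.84], [0, 140.48], [-83.41, 263.41], [0, 116], [-161.91, 161.91]. Speed limits (degrees/s): [108.29, 108.29, 147.25, 147.25, 172.46, 172.46, 172.46].

INTERFACE

Orientations are given as [roll, pitch, yaw] about the fixed x, y, z axes, in that order (R = Rz(yaw) Ry(pitch) Rx(roll)).
In Python, from plant import arm, cams gives the robot as it stands. The module is installed in compiled form; this text tells all that it offers.
- The arm moves only by the shell command python3 -m creep 'ROWS' [FORCE]. ROWS is JSON, a list of rows, each a list of 3 entries, a list of its own where there are three numbers: the shift along the world's x, y, z in mm, then the turn about the world's z in degrees, then the gripper's target within -1 to 1 (fully open at 1, half-way at 0, shut at -1). A call has 1 to 12 rows; each row shifts and turns the commanded pose from where the row before left it; what a row does not reach is not made up. A row lasts 1/10 s, in which the tool goes at most 50 mm and 8.59 degrees, less where a joint would pass 70% of its speed; a pose out of reach is approached as far as the arm can. A call is refused whole if a number of a shift passes 50 or a number of a turn 8.59, either way. A call with a gripper value outside its range is refused whole. The fingers move at their own pace and stop on an object; FORCE is the grip in N (left out, the last holds). Time passes only in rows, so rows that do not move let the fingers close. It gives the time, the measured TCP pose, the force, the opening and the grip force at its end, in the units of the state.
- arm.observe(): the state, without advancing time (a new reading comes with each control period).
- cams.snapshot(name): name is "scene" or "top" or "wrist"; returns the picture (384x512x3 uint8, blue, green, red); there is no depth.
- cams.camera_info(name): a dict with "K" (3x3 intrinsics, pixels), "camera_from_world" (4x4, takes a point from world to camera coordinates). Camera axes: x right, y down, z forward; pixel columns grow to the right and rows downward; lengths in m; the calibration is good to about 2 mm. A picture is of the moment at which its call begins: read the wrist's pose just before it. camera_info takes no time and is no camera call; for the wrist camera it gives the pose at the moment of the call.
- arm.finish_job(): hands the job in; it is judged then, once.
The state is a dict: "clock": time; "q": joint angles; "dq": joint speeds; "joint_efforts": joint torques, N m; "position": TCP position; "tool_rot": TCP orientation; "ft_force": force on the tool from outside, world axes, zero at the start; "ft_torque": the same for the moment, N m; "opening": opening from 0.0 (shut) to 1.0 (fully open); "finger_force": force on a finger pad.
Only numpy, scipy, OpenCV 4.12 (cv2) and the standard library are available. Lean on these libraries where they do the work, as an engineer would, in place of code of your own. Each camera call takes 0.05 s, during which the arm holds its last target. There are 200 camera calls.

TASK

Only one of the two sealed white cartons has been passed: it has an inspection stamp underneath. With the fingertips, tip each carton over where it stands, towards the robot, so that it lies on the side that faced the robot and shows its underside across the bench. Then push the stamped one, lying as it is, forward along the bench until the lower edge of its base lies on the white tape line from corner to corner; leave the other lying where it fell, lift neither, and do not disturb the bottles, beaker and pen.

Things in the scene. Friction and masses are not known exactly. Their poses are not given: they have to be found in the camera images.
- carton_a: sealed white card carton, closed box 80 mm deep (x), 130 wide (y), 100 high, at first upright. Origin: centre of the underside; while it stands x points away from the robot (within 13 degrees), y to its left, z up. Tipped over as asked, its x points up, its top faces the robot and its underside faces away. The two cartons stand side by side, look alike, and either may be the stamped one.
- carton_b: the other carton, same size and frame. Each weighs 0.34 to 0.5 kg, centre of mass about 32 mm above the underside: it goes over by itself beyond about 51 degrees of tip. Friction on the bench is 0.55 to 0.7: pushed at the far side within 15 mm of the top it tips about its near bottom edge; lying, it slides if pushed lower than about 40 mm, but may rear up if pushed higher.
- stamp (a point): the inspection stamp, a dark inked ring 62 mm across with a tick in it, in the middle of the underside of one of the two cartons (the point is that carton's origin); the other underside is bare. A camera sees it only once its carton lies tipped over.
- line: the dispatch line: white marking tape 50 mm wide and 720 mm long, stuck flat on the black bench beyond the cartons. Origin: middle of the tape; x points across the tape away from the robot (within 5 degrees), y along it to the robot's left.
- wash_bottle: bystander: off-white bottle with a cap, 68 mm across, 165 mm high, left of the cartons; origin at the centre of its foot.
- beaker: bystander: open glass beaker 68 mm across, 90 mm high, right of the cartons; origin at the centre of its foot.
- amber_bottle: bystander: small amber bottle 38 mm across, 75 mm high, standing between the two cartons; origin at the centre of its foot.
- marker_pen: bystander: dark red marker pen 12 mm thick, 105 mm long, lying left of the work; origin under its middle.
- carton_a_base_near_left (a point): carton_a: lower corner of its underside on the side that faces the robot at the start (the edge it tips about), -40 mm in x; left, +65 mm in y.
- carton_a_base_near_right (a point): carton_a: lower corner of its underside on the side that faces the robot at the start (the edge it tips about), -40 mm in x; right, -65 mm in y.
- carton_a_base_far_left (a point): carton_a: corner of its underside on the far side, +40 mm in x; left, +65 mm in y.
- carton_a_base_far_right (a point): carton_a: corner of its underside on the far side, +40 mm in x; right, -65 mm in y.
- carton_a_top_near_left (a point): carton_a: corner of its top on the side that faces the robot at the start, -40 mm in x, 100 mm up in z; left, +65 mm in y.
- carton_a_top_near_right (a point): carton_a: corner of its top on the side that faces the robot at the start, -40 mm in x, 100 mm up in z; right, -65 mm in y.
- carton_b_base_near_left (a point): carton_b: lower corner of its underside on the side that faces the robot at the start (the edge it tips about), -40 mm in x; left, +65 mm in y.
- carton_b_base_near_right (a point): carton_b: lower corner of its underside on the side that faces the robot at the start (the edge it tips about), -40 mm in x; right, -65 mm in y.
- carton_b_base_far_left (a point): carton_b: corner of its underside on the far side, +40 mm in x; left, +65 mm in y.
- carton_b_base_far_right (a point): carton_b: corner of its underside on the far side, +40 mm in x; right, -65 mm in y.
- carton_b_top_near_left (a point): carton_b: corner of its top on the side that faces the robot at the start, -40 mm in x, 100 mm up in z; left, +65 mm in y.
- carton_b_top_near_right (a point): carton_b: corner of its top on the side that faces the robot at the start, -40 mm in x, 100 mm up in z; right, -65 mm in y.
Things that resemble listed ones, but are neither listed nor needed, are in the scene too. What is shaped like the carton_b but blue or red is not meant. What is shaped like the carton_a but brown or turquoise is not meant.

How it is judged:
By the outcome, as a careful person would: the job done as asked, in the order asked, and still so for the second after the job is handed in, with the robot touching nothing.
It also fails if it takes over 67 s, if anything falls off the work surface, if the arm or the gripper's body presses on something with over 40 N, if the wrist force passes 120 N, or if a joint passes its speed limit or range.

## Working session

There is one attempt and no reset: what is moved stays moved. The work goes in short steps, Python scripts to look and compute and a shell command to move; the robot and the scene stay as the last step left them, time stands still between calls to the robot, and variables do not carry over. Pictures are saved under pics/ and viewed, at most 13 in all, crops included, and the job is handed in when it is done.

```bash
mkdir -p pics; python3 - <<'E'
from plant import arm,cams
import cv2,numpy as np
s=arm.observe();print(s['clock'],s['position'],s['tool_rot'],s['opening'])
ims=[]
for n in("scene","top"):
    im=cams.snapshot(n);cv2.imwrite(f"pics/{n}0.png",im);c=cams.camera_info(n);print(n,c['K'].tolist() if hasattr(c['K'],'tolist') else c['K'],np.round(c['camera_from_world'],4).tolist())
E
```

```text
0.0 [ 0.20018714 -0.5387461   0.23082354] [-1.79935717e+02  1.97662497e-03  2.03823324e+01] 0.9999000516071341
scene [[384.4235666865788, 0.0, 249.1906440265281], [0.0, 384.4235666865788, 188.6650181931245], [0.0, 0.0, 1.0]] [[-0.6988, 0.7153, 0.0114, 0.3923], [0.4622, 0.4636, -0.7559, -0.2098], [-0.546, -0.5229, -0.6546, 1.7828], [0.0, 0.0, 0.0, 1.0]]
top [[433.4432665698874, 0.0, 251.8903753681493], [0.0, 433.4432665698874, 192.2897436986999], [0.0, 0.0, 1.0]] [[-0.0224, -0.9997, 0.0065, 0.022], [-0.9928, 0.0215, -0.118, 0.5727], [0.1178, -0.0091, -0.993, 1.2982], [0.0, 0.0, 0.0, 1.0]]
```

View pics/scene0.png

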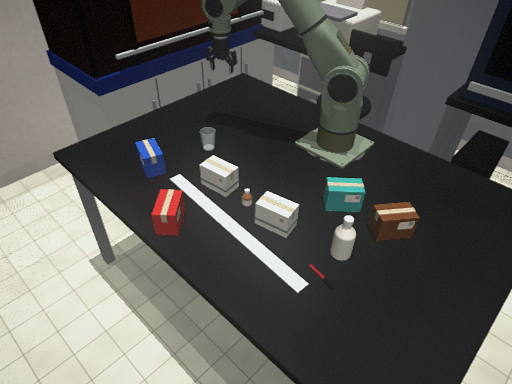

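View pics/top0.png

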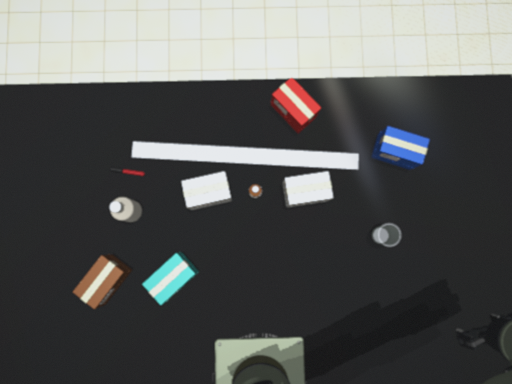

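The scene shows two white cartons, at top-view pixels (206,189) and (308,188). The blue, red, brown and turquoise boxes at (403,146), (296,104), (100,281) and (169,279) are decoys. The white pair fits the description. The tape runs from (132,149) to (358,161), the amber bottle is at (255,190), the wash bottle at (122,208), the beaker at (387,235) and the pen at (128,172).

```bash
cat > h.py <<'E'
import cv2,numpy as np
from plant import arm,cams
def cast(n,px,z):
    c=cams.camera_info(n);K=np.array(c['K']);T=np.array(c['camera_from_world']);R=T[:3,:3];o=-R.T@T[:3,3]
    p=np.atleast_2d(np.array(px,float));d=np.c_[p,np.ones(len(p))]@np.linalg.inv(K).T@R
    return o+d*((z-o[2])/d[:,2])[:,None]
def proj(n,P):
    c=cams.camera_info(n);T=np.array(c['camera_from_world']);q=np.atleast_2d(P)@T[:3,:3].T+T[:3,3];q=q@np.array(c['K']).T
    return q[:,:2]/q[:,2:]
def blobs(im,roi,lo=150,amin=100):
    g=im.min(2);m=np.zeros_like(g);x0,y0,x1,y1=roi;m[y0:y1,x0:x1]=(g[y0:y1,x0:x1]>lo)*255
    return [c for c in cv2.findContours(m,0,1)[0] if cv2.contourArea(c)>amin]
E
python3 - <<'E'
from h import *
im=cv2.imread('pics/top0.png');np.set_printoptions(precision=3,suppress=True)
for c in blobs(im,(120,130,370,225),150):
    r=cv2.minAreaRect(c);b=cv2.boxPoints(r);tape=max(r[1])>100
    print(r); P=cast('top',b,0 if tape else .1);print(P[:,:2].tolist(),P.mean(0), [np.linalg.norm(P[i]-P[i-1]).round(4) for i in range(4)])
for n,p,z in [('amber',(256,189),.075),('wash',(116,206),.165),('beaker rim',(389,234),.09),('pen',(128,172),.006)]: print(n,cast('top',[p],z))
cv2.imwrite('pics/crop.png',cv2.resize(im[130:230,100:410],None,fx=2.5,fy=2.5,interpolation=2))
E
```

```text
((126.0, 208.5), (21.0, 12.0), 90.0)
[[0.5568067032416671, 0.393936291069219], [0.5560498381778802, 0.3590977814983718], [0.49493632989390784, 0.3584767589809372], [0.49569990768937905, 0.3931166428853265]] [0.526 0.376 0.1  ] [np.float64(0.0611), np.float64(0.0348), np.float64(0.0611), np.float64(0.0346)]
((205.5529327392578, 188.98822021484375), (27.5501651763916, 45.12153244018555), 77.47119140625)
[[0.6046663031011542, 0.21788798712023727], [0.6309320697894786, 0.08865935943260331], [0.5511671186113025, 0.07244212655515347], [0.5253577159125576, 0.2007884566097818]] [0.578 0.145 0.1  ] [np.float64(0.0811), np.float64(0.1319), np.float64(0.0814), np.float64(0.1309)]
((308.5697021484375, 187.46453857421875), (27.690217971801758, 44.996604919433594), 81.46923065185547)
[[0.6080027699280882, -0.08598872246074826], [0.6250406811962113, -0.21749640893853542], [0.5438700298453186, -0.22598582825324295], [0.5271614410165112, -0.09543336942246602]] [ 0.576 -0.156  0.1  ] [np.float64(0.0814), np.float64(0.1326), np.float64(0.0816), np.float64(0.1316)]
((244.92437744140625, 154.90869140625), (226.37193298339844, 15.990391731262207), 3.0733325481414795)
[[0.6988092287840151, 0.38897281977904163], [0.7505893249542209, 0.3867769077842104], [0.6960059569105439, -0.3335537239736008], [0.644462037400101, -0.328169154618448]] [0.697 0.029 0.   ] [np.float64(0.7192), np.float64(0.0518), np.float64(0.7224), np.float64(0.0518)]
amber [[ 0.578 -0.003  0.075]]
wash [[0.528 0.385 0.165]]
beaker rim [[ 0.435 -0.387  0.09 ]]
pen [[0.649 0.398 0.006]]
```

View pics/crop.png

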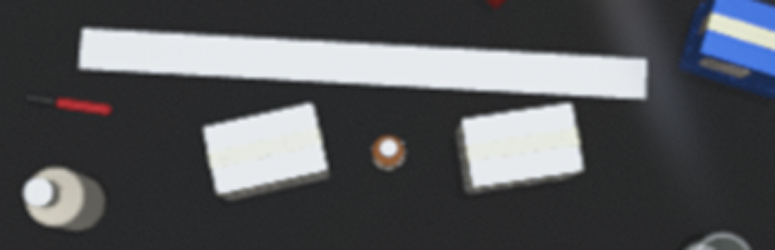

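R stands at (0.576, -0.156) with yaw 7.4°, and L at (0.578, 0.145) with yaw 11.5°. The tape has yaw -4.3°. I'll tip R first, using both open fingers on the far face.

```bash
python3 -m creep '[[[32,28,0],-1,1],[[32,28,0],-1,1],[[32,28,0],-1,1],[[32,28,0],-1,1],[[32,28,0],-1,1],[[32,28,0],-1,1],[[32,28,0],-1,1]]' && python3 -m creep '[[[32,28,0],-1,1],[[32,28,0],-1,1],[[32,28,0],-1,1],[[32,28,0],-1,1],[[32,28,0],-1,1],[[32,28,0],-1,1],[[32,28,0],0,1],[[0,0,0],0,1],[[0,0,0],0,1]]'
```

```text
clock: 0.8
position: [0.4253, -0.3416, 0.2311]
tool_rot: [-180.0, 0.0, 13.3]
ft_force: [0.7, -1.7, 0.3]
opening: 1.002
finger_force: 0.0
clock: 1.7
position: [0.6483, -0.1464, 0.2305]
tool_rot: [-180.0, 0.1, 7.5]
ft_force: [-0.2, -0.3, -0.2]
opening: 1.001
finger_force: 0.0
```

```bash
python3 -m creep '[[[0,0,-38],0,1],[[0,0,-38],0,1],[[0,0,-38],0,1],[[0,0,-38],0,1],[[0,0,0],0,1],[[0,0,0],0,1]]' && python3 -m creep '[[[-8,-1,0],0,1],[[-8,-1,0],0,1],[[-5,-1,0],0,1],[[-5,-1,0],0,1],[[-5,-1,2],0,1],[[-5,-1,3],0,1],[[0,0,0],0,1]]'; python3 -c "
from h import *
cv2.imwrite('pics/s1.png',cams.snapshot('scene')[120:270,120:350].repeat(3,0).repeat(3,1))"
```

```text
clock: 2.3
position: [0.6482, -0.1479, 0.0805]
tool_rot: [180.0, -0.0, 7.3]
ft_force: [0.5, -0.1, 1.4]
opening: 1.004
finger_force: 0.0
clock: 3.0
position: [0.6127, -0.1531, 0.0856]
tool_rot: [180.0, -0.1, 7.4]
ft_force: [4.0, 1.9, 4.1]
opening: 0.999
finger_force: 2.2
```

View pics/s1.png

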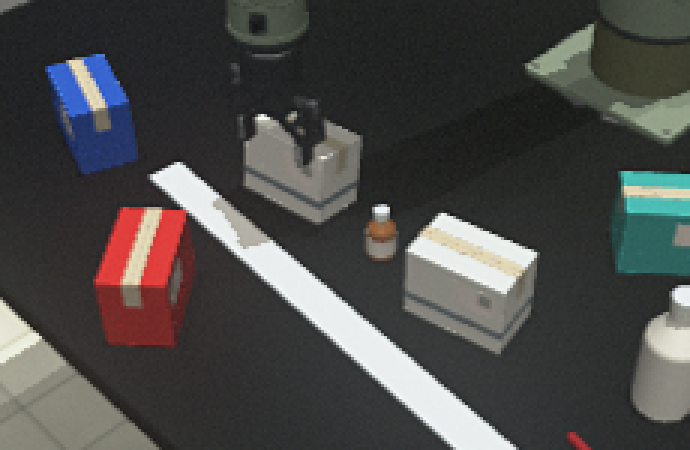

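The open fingertips touch near the top of the right carton's far face (crop about (300,155)), and the carton is just starting to tip. I'll continue along the arc.

```bash
python3 -m creep '[[[-6,-1,5],0,1],[[-6,-1,4],0,1],[[-8,-1,4],0,1],[[-8,-1,3],0,1],[[-8,-1,3],0,1],[[-8,-1,2],0,1]]'; python3 -m creep '[[[-8,-1,1],0,1],[[-8,-1,1],0,1],[[-8,-1,0],0,1],[[-8,-1,0],0,1],[[-8,-1,-1],0,1],[[-8,-1,-2],0,1],[[0,0,0],0,1],[[0,0,0],0,1]]'; python3 -c "
from h import *
cv2.imwrite('pics/s2.png',cams.snapshot('scene')[120:270,120:350].repeat(3,0).repeat(3,1))"
```

```text
clock: 3.65
position: [0.5675, -0.1591, 0.1055]
tool_rot: [-180.0, 0.0, 7.4]
ft_force: [0.9, 0.6, 0.0]
opening: 0.999
finger_force: 0.3
clock: 4.45
position: [0.5204, -0.165, 0.1042]
tool_rot: [-180.0, -0.0, 7.4]
ft_force: [2.2, -0.1, 0.0]
opening: 1.002
finger_force: 0.0
```

View pics/s2.png

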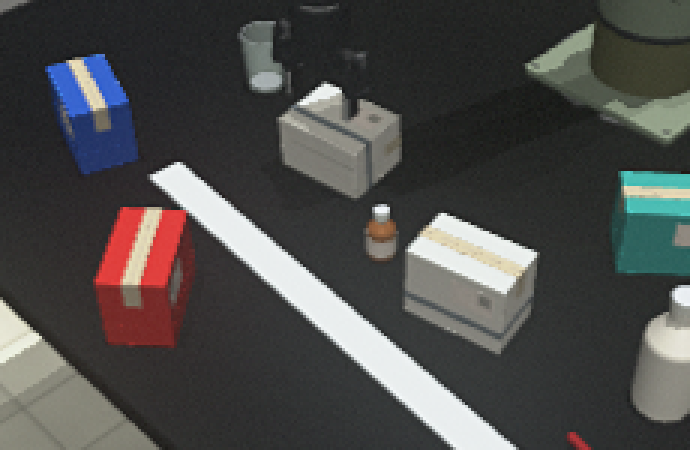

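The right carton lies tipped over, and its underside (crop about (325,155)) looks bare. I'll tip the left one next.

```bash
python3 -m creep '[[[0,0,44],0,1],[[0,0,44],0,1],[[0,0,43],0,1],[[14,36,0],1,1],[[14,36,0],1,1],[[14,36,0],1,1],[[14,36,0],1,1],[[14,36,0],0,1],[[14,36,0],0,1],[[15,36,0],0,1],[[15,36,0],0,1],[[15,36,0],0,1]]'; python3 -m creep '[[[0,0,-38],0,1],[[0,0,-39],0,1],[[0,0,-39],0,1],[[0,0,-39],0,1],[[0,0,0],0,1],[[0,0,0],0,1]]'
```

```text
clock: 5.7
position: [0.6497, 0.161, 0.2353]
tool_rot: [-180.0, -0.0, 11.4]
ft_force: [0.0, 0.8, 0.3]
opening: 1.003
finger_force: 0.0
clock: 6.3
position: [0.6497, 0.1592, 0.0813]
tool_rot: [-180.0, -0.0, 11.4]
ft_force: [0.1, -0.3, 0.9]
opening: 0.994
finger_force: 0.0
```

```bash
python3 - <<'E'
from h import *
im=cams.snapshot('scene');cv2.imwrite('pics/s3.png',im[120:270,120:350].repeat(3,0).repeat(3,1))
E
```

```text
(no output)
```

View pics/s3.png

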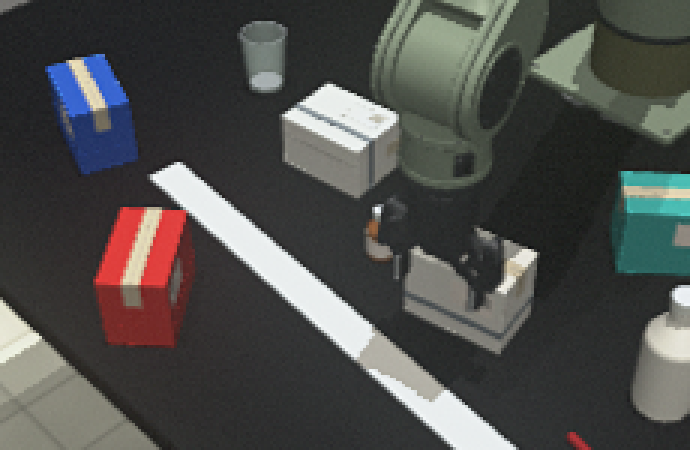

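Right underside (crop (330,155)) is bare, and the fingers are behind the left carton at (470,270), clear of the amber bottle. I'll push the same arc.

```bash
python3 -m creep '[[[-8,-2,0],0,1],[[-8,-2,0],0,1],[[-5,-1,0],0,1],[[-5,-1,0],0,1],[[-5,-1,3],0,1],[[-5,-1,4],0,1],[[-6,-1,4],0,1],[[-6,-1,4],0,1],[[-8,-2,4],0,1],[[-8,-2,3],0,1],[[-8,-2,3],0,1],[[-8,-2,2],0,1]]'; python3 -m creep '[[[-8,-1,1],0,1],[[-8,-2,1],0,1],[[-8,-1,0],0,1],[[-8,-2,0],0,1],[[-8,-1,-1],0,1],[[-8,-2,-2],0,1],[[0,0,0],0,1],[[0,0,40],0,1],[[0,0,40],0,1],[[0,0,40],0,1],[[0,0,0],0,1]]'; python3 - <<'E'
from h import *
im=cams.snapshot('scene');cv2.imwrite('pics/s4.png',im[120:270,120:350].repeat(3,0).repeat(3,1))
cv2.imwrite('pics/t4.png',cams.snapshot('top'))
E
```

```text
clock: 7.55
position: [0.5683, 0.141, 0.1075]
tool_rot: [-180.0, 0.1, 11.4]
ft_force: [1.0, 0.2, 0.4]
opening: 1.0
finger_force: 0.2
clock: 8.65
position: [0.5227, 0.1323, 0.2308]
tool_rot: [-180.0, -0.4, 11.4]
ft_force: [0.1, -0.1, -1.7]
opening: 1.001
finger_force: 0.0
```

View pics/s4.png

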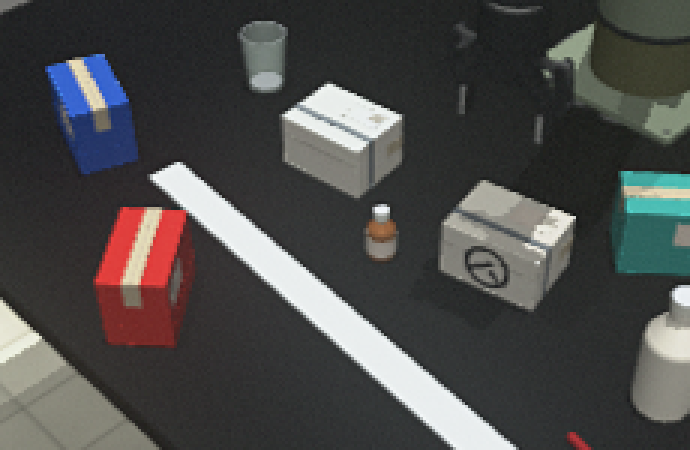

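The left carton's underside carries the stamp (crop (487,267)), so L is the passed one. The right one lies bare. Next I'll measure the stamped carton and the obstacles near it.

```bash
python3 -m creep '[[[-40,-8,0],0,1],[[-40,-8,0],0,1],[[-40,-8,0],0,1],[[0,0,0],0,1],[[0,0,0],0,1]]'; python3 - <<'E'
from h import *
np.set_printoptions(precision=3,suppress=True)
im=cams.snapshot('scene');t=cams.snapshot('top')
cv2.imwrite('pics/both5.png',np.vstack([cv2.resize(im[170:230,250:330],(640,480//1),interpolation=2)[:300*2][:480:1],]) )
big=np.hstack([cv2.resize(im[175:230,255:320],(390,330),interpolation=2),cv2.resize(t[150:300,130:280],(400,400),interpolation=2)[:330]])
cv2.imwrite('pics/both5.png',big)
print('turq near',cast('top',[(197,268),(181,254),(143,284)],.1))
for lo in (45,60,80):
  for c in blobs(im,(255,170,320,230),lo): 
    a=cv2.approxPolyDP(cv2.convexHull(c),2.0,True)[:,0];print(lo,a.tolist())
    print(cast('scene',a,0)[:,:2].tolist())
E
```

```text
clock: 9.25
position: [0.401, 0.1081, 0.226]
tool_rot: [-180.0, 0.0, 11.4]
ft_force: [0.2, 0.7, -0.4]
opening: 1.001
finger_force: 0.0
turq near [[0.351 0.172 0.1  ]
 [0.391 0.217 0.1  ]
 [0.309 0.325 0.1  ]]
45 [[255, 172], [264, 172], [310, 191], [319, 210], [319, 228], [255, 229]]
[[0.41333947124156134, -0.11052846131047], [0.3865101695829303, -0.08384309627220154], [0.3461701702133645, 0.12746096599227696], [0.40887091676635734, 0.21798919763826252], [0.4840122686999697, 0.27359782777248975], [0.6493518853955226, 0.11482510547696823]]
60 [[280, 180], [311, 192], [309, 207], [297, 223], [266, 209], [267, 193]]
[[0.37877642007922774, -0.0017264794322557897], [0.34816591988608536, 0.13395607839696733], [0.42249348629614636, 0.18128288424035044], [0.5203802552869176, 0.20212366342303767], [0.5459369012628156, 0.0733105641909454], [0.4760807776912269, 0.014779532018892927]]
80 [[280, 180], [311, 192], [309, 207], [297, 223], [266, 209], [267, 194]]
[[0.37877642007922774, -0.0017264794322557897], [0.34816591988608536, 0.13395607839696733], [0.42249348629614636, 0.18128288424035044], [0.5203802552869176, 0.20212366342303767], [0.5459369012628156, 0.0733105641909454], [0.48046673817295027, 0.018773885116475708]]
```

View pics/both5.png

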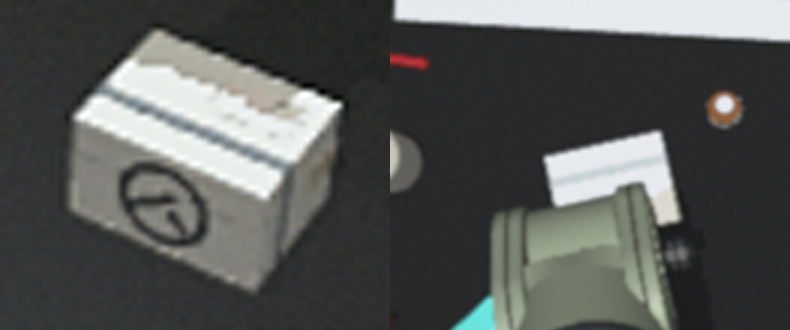

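The base lower corners are at (0.520, 0.202) and (0.546, 0.073), so yaw is about 11°. I'll descend behind the top face and make the first part of the push, turning as it goes.

```bash
python3 -m creep '[[[0,0,-36],0,1],[[0,0,-36],0,1],[[0,0,-36],0,1],[[0,0,-36],0,1],[[0,0,-36],0,1],[[0,0,-36],0,1],[[0,0,0],0,1],[[0,0,0],0,1]]'; python3 -m creep '[[[7,1,0],0,1],[[7,1,0],0,1],[[6,1,0],0,1],[[5,1,0],0,1],[[5,1,0],0,1],[[5,1,0],0,1],[[0,0,0],0,1]]'
```

```text
clock: 10.15
position: [0.4073, 0.1094, 0.0146]
tool_rot: [180.0, 0.5, 11.4]
ft_force: [-0.2, -0.4, -0.2]
opening: 0.999
finger_force: 0.0
clock: 10.85
position: [0.4426, 0.1157, 0.0144]
tool_rot: [180.0, 0.5, 11.4]
ft_force: [-0.6, 0.0, 0.2]
opening: 0.997
finger_force: 0.0
```

```bash
python3 -m creep '[[[5,1,0],0,1],[[5,1,0],0,1],[[5,1,0],0,1]]'; python3 - <<'E'
from h import *
im=cams.snapshot('scene');cv2.imwrite('pics/s6.png',cv2.resize(im[160:260,220:350],(650,500),interpolation=2))
E
```

```text
clock: 11.15
position: [0.4571, 0.1186, 0.0144]
tool_rot: [180.0, 0.6, 11.4]
ft_force: [-3.5, -0.7, 1.4]
opening: 0.998
finger_force: 0.0
```

View pics/s6.png

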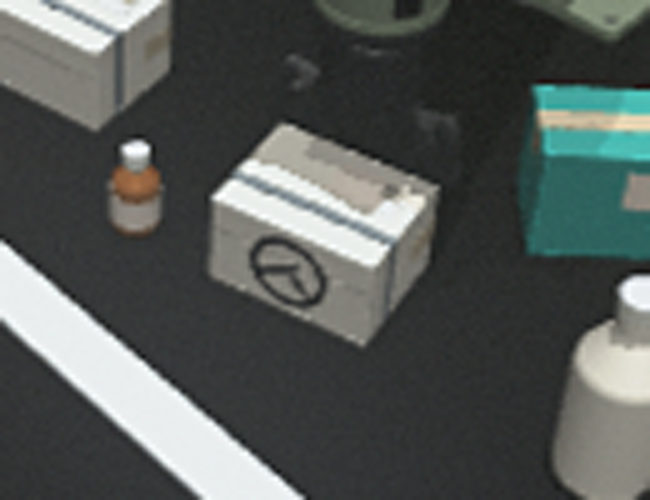

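The carton lies flat and is sliding, with lower corners at crop (208,275) and (362,345). I'll keep pushing with the turn.

```bash
python3 -m creep '[[[7,1,0],-1.5,1],[[7,1,0],-1.5,1],[[7,1,0],-1.5,1],[[7,1,0],-1.5,1],[[7,0,0],-1.5,1],[[7,0,0],-1.5,1],[[7,0,0],-1.5,1],[[7,0,0],-1.5,1],[[7,0,0],-1.5,1],[[7,0,0],-1.5,1]]'; cat > m.py <<'E'
from h import *
im=cams.snapshot('scene')
p=arm.observe()['position'];print(p,arm.observe()['tool_rot'][2])
g=im.min(2);m=(g>60).astype(np.uint8)
# keep blob with the carton: predicted base centre
yaw=np.radians(arm.observe()['tool_rot'][2]);xh=np.array([np.cos(yaw),np.sin(yaw),0])
s=proj('scene',np.array([p[0],p[1],0])+.09*xh+[0,0,.04])[0].astype(int)
n,l=cv2.connectedComponents(m,connectivity=4)
lab=np.bincount(l[s[1]-12:s[1]+12,s[0]-12:s[0]+12].ravel(),minlength=n);lab[0]=0
c=cv2.findContours((l==lab.argmax()).astype(np.uint8),0,1)[0];c=max(c,key=cv2.contourArea)
a=cv2.approxPolyDP(cv2.convexHull(c),2.0,True)[:,0]
for q,w in zip(a,cast('scene',a,0)):print(q,w[:2].round(4))
E
python3 m.py
```

```text
clock: 12.2
position: [0.5274, 0.1226, 0.0144]
tool_rot: [180.0, 0.5, -3.7]
ft_force: [-2.9, 1.0, 0.6]
opening: 1.002
finger_force: 0.0
[0.52841934 0.12243423 0.01447533] -3.8472628572408607
[245 188] [ 0.5161 -0.0677]
[267 191] [0.4672 0.0067]
[292 209] [0.4766 0.1426]
[290 225] [0.546  0.1905]
[272 239] [0.6419 0.1892]
[246 219] [0.6366 0.0571]
[241 203] [ 0.5892 -0.0166]
```

```bash
python3 -m creep '[[[7,0,0],-0.5,1],[[7,0,0],0,1],[[7,0,0],0,1],[[7,-1,0],0,1],[[7,0,0],0,1],[[7,-1,0],0,1],[[6,0,0],0,1],[[6,-1,0],0,1],[[4,0,0],0,1],[[3,0,0],0,1],[[0,0,0],0,1]]'; python3 - <<'E'
from h import *
im=cams.snapshot('scene');cv2.imwrite('pics/s7.png',cv2.resize(im[170:300,160:320],(800,600),interpolation=2))
a=cast('top',[(0,0)],0)
T=np.array([[.7247,.388],[.6702,-.331]])
print(proj('scene',np.array([[.6998,.389,0],[.7506,.387,0],[.696,-.3335,0],[.6445,-.328,0]])).round(1).tolist())
print(arm.observe()['position'],arm.observe()['tool_rot'])
E
```

```text
clock: 13.35
position: [0.5882, 0.1194, 0.0144]
tool_rot: [180.0, 0.5, -4.1]
ft_force: [-0.9, -0.3, -0.8]
opening: 1.0
finger_force: 0.0
[[307.5, 283.1], [296.7, 292.6], [168.1, 178.3], [179.0, 173.3]]
[0.58802207 0.11950192 0.01437538] [179.97152051   0.5125445   -4.11753735]
```

View pics/s7.png

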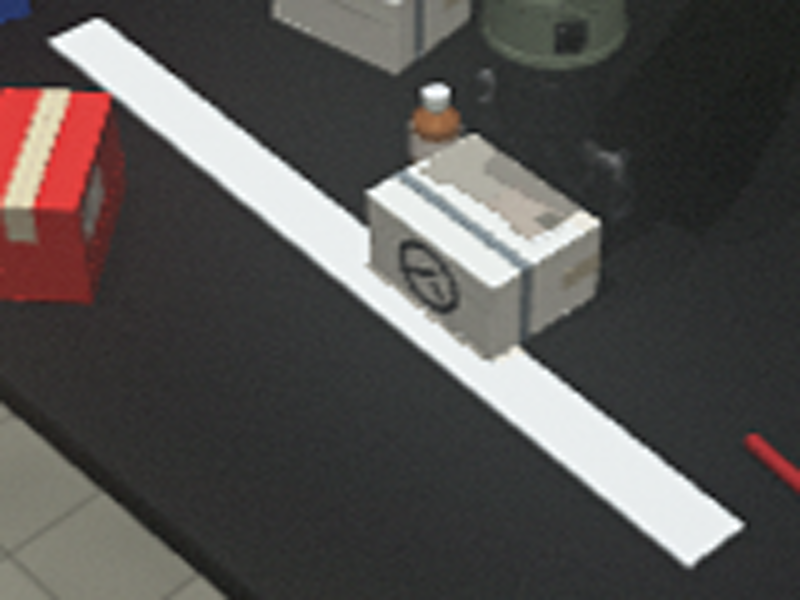

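The base's lower edge runs from (370,265) to (490,360). The tape spans rows 230–303 and 325–402 at those columns, so both corners sit at mid-tape. I'll back off, raise the arm and check everything.

```bash
python3 -m creep '[[[-10,1,0],0,1],[[-15,1,0],0,1],[[-20,1,0],0,1],[[-10,1,20],0,1],[[0,0,45],0,1],[[0,0,45],0,1],[[0,0,45],0,1],[[0,0,45],0,1],[[-30,0,0],0,1],[[-30,0,0],0,1],[[0,0,0],0,1],[[0,0,0],0,1]]'; python3 - <<'E'
from h import *
im=cams.snapshot('scene');t=cams.snapshot('top')
cv2.imwrite('pics/f.png',np.vstack([cv2.resize(im[110:300,100:370],None,fx=1.5,fy=1.5,interpolation=2),cv2.resize(t[125:310,90:410],(405,234))]))
E
```

```text
clock: 14.6
position: [0.4731, 0.1237, 0.2148]
tool_rot: [180.0, 0.5, -4.1]
ft_force: [-0.3, -0.2, -0.2]
opening: 1.002
finger_force: 0.0
```

View pics/f.png

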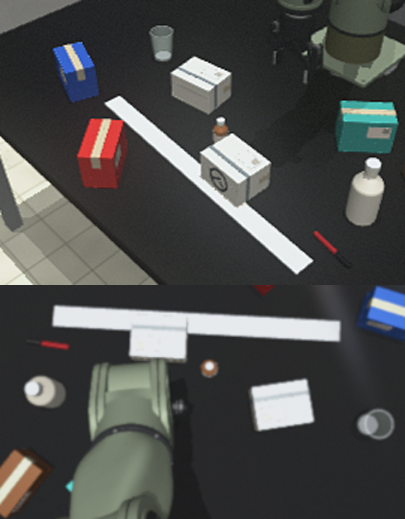

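The stamped carton lies on the tape (about (225,195)), the other lies where it fell, and the bystanders stand untouched.

```bash
python3 -c "
from plant import arm
print(arm.finish_job())"
```

```text
the job is handed in; nothing more can be done
None
```

I tipped both cartons towards the robot, pushed the stamped (left) one until its lower base edge lay mid-tape at both corners, left the bare one where it fell with the bystanders looking undisturbed, and handed the job in at about 15 s; no verdict came back.

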